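# Find the cabin filter that fits the blower housing

### The job

Two cabin air filters stand in the blue stand; only one suits the customer's blower housing, and only trying tells which, because a coding rib deep in the housing's leaning shaft stops the wrong one short. Slide the one that fits foot first down the shaft until it is fully home, the same way round as it stands in the stand, without forcing it or letting it drop in, and let go. Leave the other one standing in the stand, and do not knock anything else about.

Things in the scene. Friction and masses are not known exactly. Their poses are not given: they have to be found in the camera images.
- filter_yellow: cabin filter, black-framed slab: 18 thick (x), 100 wide (y), 110 high (z), plus a yellow tab central on its top edge (12 thick, 50 wide, 42 high); about 0.2 kg. Origin: centre of its foot; z to the tab. A through notch 12 wide, 36 high rises from the foot, centred 10 mm to +y of the middle. Starts upright in one bay of the stand (which one varies), its axes nearly parallel to the stand's.
- filter_red: cabin filter, black-framed slab: 18 thick (x), 100 wide (y), 110 high (z), plus a red tab central on its top edge (12 thick, 50 wide, 42 high); about 0.2 kg. Origin: centre of its foot; z to the tab. A through notch 12 wide, 36 high rises from the foot, centred 32 mm to +y of the middle. Starts upright in one bay of the stand (which one varies), its axes nearly parallel to the stand's.
- shaft: the housing's filter shaft, a slot with grey walls leaning 30 deg from vertical, mouth up and to the robot; fixed. Origin: centre of the slot's floor, 40 mm above the counter; z runs up out of the mouth. Slot 20.4 thick (x), 103 wide (y), 100 deep, walls 8; then a yellow 45 deg lead-in up to z 108. A filter is home when its origin and axes meet the shaft's, tab outside.
- rib_seat (a point): midpoint between the two places on the slot floor where the hidden grey rib (6 wide in y, 30 high, as thick as the slot) may stand: centred 10 mm to the shaft's +y (suits the yellow-tabbed filter) or 32 mm (suits the red-tabbed one); which is not told. The wrong filter stops with its foot 30 mm above the floor.
- housing: the blower housing on its plywood base 250 (x) by 170 (y) by 12, fixed. Origin on the counter, z up, under the tab of a filter that is home; shaft floor 70 mm to +x, then a black drum (radius 60, axis along y, top 134 high) at +152. Place and yaw vary; it may stand left or right, the stand on the other side.
- stand: blue filter stand, 100 (x) by 250 (y), 62 high, fixed; origin at the centre of its underside, z up. Two upright bays side by side in y, each 24 thick (x) by 108 wide (y), open above, floor 12 above the counter, walls 50 high.
- bay_left (a point): centre of the floor of the stand's bay at +y (62 mm from its middle)
- bay_right (a point): centre of the floor of the stand's bay at -y (62 mm from its middle)
- oil_filter: black oil filter canister standing between stand and housing, diameter 70, 85 high, origin centre of underside; bystander
- tape: tape measure 70 by 35 by 70 high close to the robot, origin centre of underside; bystander
- belt_pack: yellow belt packet lying flat near the robot, 150 by 70 by 24, origin centre of underside; bystander
- pad_carton: yellow carton 80 by 150 by 70 high at the left side, origin centre of underside as for the next ones; bystander
- red_carton: red carton 80 by 120 by 60 high near the robot; bystander
- funnel: orange funnel standing mouth down at the right side, diameter 104, 120 high; bystander
- spray: blue spray can, diameter 60, 170 high, at the right side; bystander

How it is judged:
By the outcome, as a careful person would: the job done as asked, in the order asked, and still so for the second after the job is handed in, with the robot touching nothing.
It also fails if it takes over 72 s, if anything falls off the work surface, if the arm or the gripper's body presses on something with over 40 N, if the wrist force passes 120 N, or if a joint passes its speed limit or range.

### The arm

A 6-joint arm with a two-finger parallel gripper is mounted at the origin on the work surface. World frame = base frame: x ahead of the robot, y to its left, z up, the work surface at z = 0. Lengths are in m, angles in rad, forces in N, time in s.
With the tool pointing down it reaches from about 0.25 to 0.8 m from the base axis. Payload 8.5 kg.
Tool frame: the origin (TCP) lies at the very end of the fingers, on their centre line; the grasp point (between the pads) lies behind it (arm.grip_point_offset is the z of the grasp point in the tool frame, in m); z points along the fingers, x is the direction in which the jaws open and shut, and the axes are right-handed (so a half turn about z gives the same grasp; the last joint's range is limited). The gripper opens to 85 mm and grips with 20 to 120 N. Pads are 22 mm wide; open, the fingers measure 114 mm over their backs; the gripper's body (76 mm by 85 mm) begins 54 mm behind the grasp point. The pads swing forward as they close: fully open they stand 13 mm farther back than shut.
Start: joints at [1.302, 0.238, -0.013, 1.319, 0, 1.571], TCP at [0.139, 0.506, 0.231] pointing down, gripper open.
Joint ranges: [-2.66, 2.66], [-1.03, 1.9], [-1.14, 1.46], [-1.82, 2.27], [-1.45, 1.34], [-3.14, 3.14]. Speed limits (rad/s): [2.22, 2.22, 2.79, 3.14, 3.14, 3.14].

### API

Orientations are given as a 3x3 rotation matrix whose columns are the frame's x, y, z axes.
In Python, from bench import arm, eoat, planner, vision, workorder gives the robot as it stands. Calls block until the motion is done:
- arm.move_ptp(position, orientation): joint-space move of the TCP to a pose.
- arm.move_l(position, speed=0.15, attitude=None, force_limit=None): straight line of the TCP; attitude=None keeps the orientation; speed is the mean speed in m/s. With force_limit (N) it stops when the force on the tool has changed by that much, and returns True; else False.
- arm.set_joints(angles): joint-space move.
- eoat.set_gripper(opening, grip_force=None): finger opening in m; grip_force is the grip in N (None keeps the last); returns when the fingers have stopped.
- arm.sleep(seconds).
- planner.inverse_kinematics(position, orientation): joint angles nearest the present ones, or None.
- arm.get_obs(): the state.
- vision.camera(name): name is "scene" or "top" or "wrist"; returns a dict with "frame" (384x512x3 uint8, blue, green, red), "intrinsics" (3x3 intrinsics, pixels), "R" (3x3) and "t" (3): a world point X has camera coordinates R X + t. Camera axes: x right, y down, z forward; pixel columns grow to the right and rows downward; lengths in m; the calibration is good to about 2 mm. The wrist camera is an equidistant fisheye: a pixel r from the principal point sees the ray r / f radians off the axis. A picture is of the moment at which its call begins. There is no depth.
A pose or a line that the arm cannot do raises arm.MotionError and nothing moves.
- workorder.finish_job(): hands the job in, once; it reports no verdict.
Trained networks look in the newest picture that a camera, given by its name, has taken for a name from the list of things; names that differ only in an ending like _2 or _b are one class to them, and where a whole thing is asked for, a point or a joint stands for the part that bears it (a point fixed in the world has none). Each returns a list of dicts, best first, with "confidence" (0 to 1); they miss things now and then, are a little off and sometimes report something else, mostly with a low value. They report only what shows in the picture. A call takes as long as a camera call.
- vision.recognise(camera, label): "bbox" ([left, top, width, height] in pixels, round what is visible of it).
The state is a dict: "clock": time; "qpos": joint angles; "dq": joint speeds; "tau": joint torques, N m; "ee_pos": TCP position; "ee_rot": TCP orientation; "contact_force": force on the tool from outside, world axes, zero at the start; "torque": the same for the moment, N m; "width": finger opening in m.
Only numpy, scipy, OpenCV 4.12 (cv2) and the standard library are available. Lean on these libraries where they do the work, as an engineer would, in place of code of your own. Each camera call takes 0.05 s, during which the arm holds its last target. There are 200 camera calls.

## Working session

There is one attempt and no reset: what is moved stays moved. The work goes in short steps, each a Python script; the robot and the scene stay as the last script left them, time stands still between calls to the robot, and variables do not carry over. Pictures are saved under pics/ and viewed, about 8 in all and at most 12, crops included, and the job is handed in when it is done.

```bash
ls; mkdir -p pics
python3 - <<'E'
from bench import arm,eoat,planner,vision,workorder
import cv2,numpy as np
for c in ["scene","top"]:
    d=vision.camera(c); cv2.imwrite(f"pics/{c}0.png",d["frame"]); np.savez(f"pics/{c}0.npz",**d)
    print(c,np.round(d["intrinsics"],1).tolist(),np.round(d["R"],3).tolist(),np.round(d["t"],3).tolist())
    for n in ["filter_yellow","filter_red","shaft","housing","stand","oil_filter","tape","spray","funnel"]:
        print(n,[(np.round(r["bbox"],0).tolist(),round(r["confidence"],2)) for r in vision.recognise(c,n)[:2]])
o=arm.get_obs();print(o,arm.grip_point_offset)
E
```

```text
pics
scene [[387.1, 0.0, 255.6], [0.0, 387.1, 192.2], [0.0, 0.0, 1.0]] [[0.791, 0.611, 0.019], [0.396, -0.489, -0.777], [-0.466, 0.622, -0.629]] [-0.38, -0.144, 1.525]
filter_yellow [([317.0, 132.0, 26.0, 34.0], 0.8), ([131.0, 199.0, 29.0, 59.0], 0.31)]
filter_red [([294.0, 147.0, 24.0, 35.0], 0.78), ([129.0, 200.0, 31.0, 56.0], 0.21)]
shaft [([194.0, 213.0, 49.0, 61.0], 0.72)]
housing []
stand [([194.0, 214.0, 52.0, 62.0], 0.74), ([283.0, 161.0, 64.0, 36.0], 0.7)]
oil_filter [([272.0, 194.0, 26.0, 33.0], 0.9)]
tape [([177.0, 195.0, 28.0, 25.0], 0.64), ([281.0, 159.0, 67.0, 43.0], 0.36)]
spray [([132.0, 199.0, 32.0, 58.0], 0.76)]
funnel [([115.0, 270.0, 42.0, 53.0], 0.86)]
top [[357.1, 0.0, 260.1], [0.0, 357.1, 189.4], [0.0, 0.0, 1.0]] [[0.015, -1.0, 0.023], [-0.995, -0.018, -0.099], [0.1, -0.021, -0.995]] [-0.026, 0.483, 1.145]
filter_yellow [([132.0, 148.0, 45.0, 20.0], 0.59)]
filter_red [([176.0, 157.0, 34.0, 20.0], 0.84)]
shaft [([314.0, 152.0, 48.0, 27.0], 0.57)]
housing [([302.0, 114.0, 59.0, 78.0], 0.9), ([137.0, 142.0, 83.0, 48.0], 0.2)]
stand [([141.0, 142.0, 78.0, 44.0], 0.
[... 253 characters left out ...]
73e-02,  1.31919954e+00,
        2.54597502e-05,  1.57081073e+00]), 'dq': array([ 0.0009833 ,  0.00094533,  0.0017426 ,  0.00130087, -0.00042177,
       -0.00048895]), 'tau': array([ 1.48013158e-03, -5.38586462e+01,  3.46694112e+01,  2.77543651e-03,
        2.97376528e-04,  1.81324502e-06]), 'ee_pos': array([0.13939534, 0.50611699, 0.23128185]), 'ee_rot': array([[ 2.65562203e-01,  9.64093727e-01, -4.82830138e-05],
       [ 9.64093724e-01, -2.65562206e-01, -7.94197664e-05],
       [-8.93902422e-05, -2.54584625e-05, -9.99999996e-01]]), 'contact_force': array([-0.0400018 , -0.20952134,  0.3350566 ]), 'torque': array([-0.06269   ,  0.00535198, -0.01766936]), 'width': 0.08545028955788701} -0.0187
```

Run:
```python
import cv2,numpy as np
t=cv2.imread("pics/top0.png"); s=cv2.imread("pics/scene0.png")
a=cv2.resize(t[100:250,120:440],None,fx=2.5,fy=2.5,interpolation=cv2.INTER_CUBIC)
cv2.imwrite("pics/topc.png",a)
b=cv2.resize(s[120:300,110:360],None,fx=3.2,fy=3.2,interpolation=cv2.INTER_CUBIC)
cv2.imwrite("pics/scenec.png",b)
```

```text
(no output)
```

View pics/topc.png

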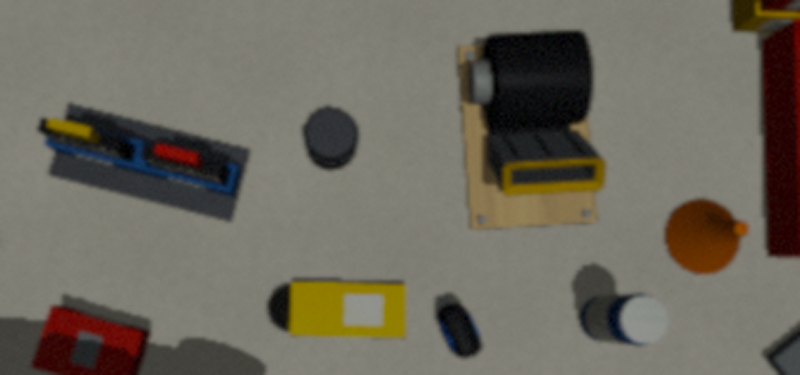

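View pics/scenec.png

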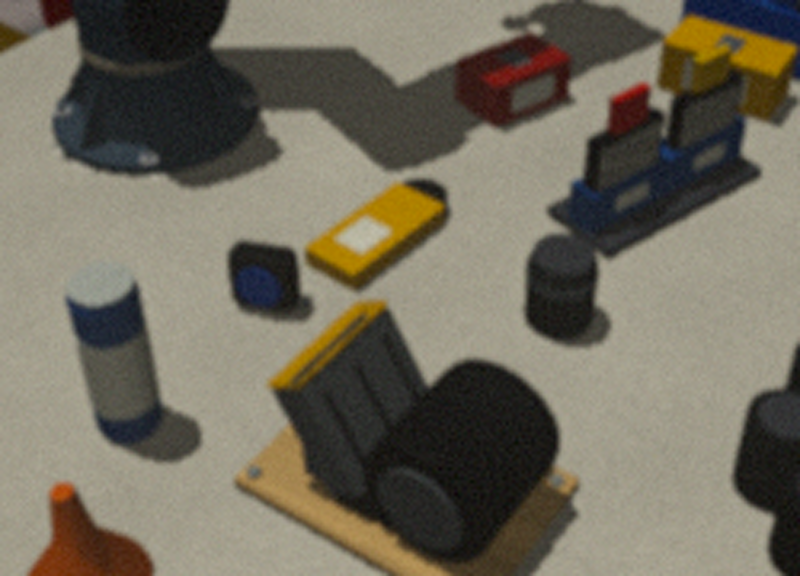

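The top crop shows the stand at left (base corners about (70,103), (249,150), (231,220), (50,174)), with the yellow filter in the left bay and red in the right. The housing is at right, with its rim around (497–603, 155–193). The scene crop agrees. Next I'll fit poses from both pictures.

```bash
cat > h.py <<'E'
import numpy as np,cv2
from scipy.optimize import least_squares
def Rz(a): c,s=np.cos(a),np.sin(a); return np.array([[c,-s,0],[s,c,0],[0,0,1]])
A=np.deg2rad(30)
SH=np.array([[np.cos(A),0,-np.sin(A)],[0,1,0],[np.sin(A),0,np.cos(A)]]) # shaft axes in housing frame
def shp(p): return SH@np.array(p)+[.07,0,.04]
def proj(d,X,fish=False):
    c=d["R"]@X+d["t"]; K=d["intrinsics"]
    if fish:
        th=np.arctan2(np.hypot(c[0],c[1]),c[2]); u=c[:2]/np.hypot(c[0],c[1])*th
    else: u=c[:2]/c[2]
    return K[:2,:2]@u+K[:2,2]
def ray(d,px,fish=False):
    K=d["intrinsics"]; u=np.linalg.solve(K[:2,:2],np.array(px,float)-K[:2,2])
    if fish:
        r=np.hypot(*u); v=np.r_[u/max(r,1e-9)*np.sin(r),np.cos(r)]
    else: v=np.r_[u,1]
    return -d["R"].T@d["t"], d["R"].T@v
def onplane(d,px,z,fish=False):
    o,v=ray(d,px,fish); return o+v*(z-o[2])/v[2]
def fit(obs,x0): # obs: (cam,px,localpoint,fish)
    f=lambda p: np.concatenate([proj(d,Rz(p[2])@np.array(X)+[p[0],p[1],0],fi)-px for d,px,X,fi in obs])
    r=least_squares(f,x0,loss="soft_l1"); return r.x,r.fun.reshape(-1,2)
E
python3 - <<'E'
from h import *
T=dict(np.load("pics/top0.npz")); S=dict(np.load("pics/scene0.npz"))
t=lambda u,v:np.array([u/2.5+120-.3,v/2.5+100-.3]); s=lambda u,v:np.array([u/3.2+110-.34,v/3.2+120-.34])
st=[(T,t(70,103),(.05,.125,.006),0),(T,t(249,150),(.05,-.125,.006),0),(T,t(231,220),(-.05,-.125,.006),0),(T,t(50,174),(-.05,.125,.006),0),
 (S,s(549,210),(-.05,-.125,.006),0),(S,s(610,250),(.05,-.125,.006),0),(S,s(760,172),(.05,.125,.006),0)]
x,r=fit(st,[.55,.4,-.2]);print("stand",x);print(r.round(1).tolist())
h=.018;w=.0595
ho=[(T,t(603,155),shp((h,-w,.108)),0),(T,t(603,189),shp((-h,-w,.108)),0),(T,t(502,193),shp((-h,w,.108)),0),(T,t(497,160),shp((h,w,.108)),0),
 (S,s(272,382),shp((-h,-w,.108)),0),(S,s(288,390),shp((h,-w,.108)),0),(S,s(386,306),shp((h,w,.108)),0),(S,s(360,301),shp((-h,w,.108)),0)]
x,r=fit(ho,[.5,-.2,0]);print("housing",x);print(r.round(1).tolist())
for n,px in [("yel",(70,128)),("red",(175,153))]: print(n,onplane(T,t(*px),.164))
E
```

```text
stand [ 0.56377624  0.25066178 -0.2353338 ]
[[-0.1, 0.1], [0.6, -0.1], [-0.0, 0.7], [-0.5, 0.3], [-0.3, -0.1], [0.2, 1.7], [1.6, -0.1]]
housing [ 0.51904047 -0.25984557  0.06043764]
[[0.7, 2.0], [-0.4, -0.4], [0.9, -0.4], [3.4, 1.6], [-0.4, 0.4], [3.4, -1.9], [1.1, -1.4], [0.4, 0.6]]
yel [0.57574685 0.31166069 0.164     ]
red [0.54882934 0.18967146 0.164     ]
```

Run:
```python
from h import *
from bench import arm,vision,planner
d=vision.camera("wrist"); o=arm.get_obs()
C=-d["R"].T@d["t"]; print(d["intrinsics"].round(1).tolist()); Rt=o["ee_rot"]
off=Rt.T@(C-o["ee_pos"]); print("cam in tool",off,"axes",(Rt.T@d["R"].T).round(3).tolist(), "size", arm.get_obs()["clock"])
H=np.array([.519,-.260,0]);Rs=Rz(.0604)@SH
for sg in (1,-1):
    # tool z=-shaft z ; tool x = sg*shaft x
    R=np.c_[sg*Rs[:,0],-sg*Rs[:,1],-Rs[:,2]]
    print(sg,np.linalg.det(R))
    for zz in (.114,.25,.3):
        p=H+Rz(.0604)@shp((0,0,zz)); print(zz,p.round(3),planner.inverse_kinematics(p,R))
    p=H+Rz(.0604)@shp((0,0,.3)); q=p-R@off; print("look",q.round(3),planner.inverse_kinematics(q,R))
    Rs2=Rz(-.235); R2=np.c_[sg*Rs2[:,0],-sg*Rs2[:,1],-Rs2[:,2]]
    for P in ([.576,.312,.126],[.549,.19,.126],[.576,.312,.3]): print("grasp",planner.inverse_kinematics(P,R2))
```

```text
[[297.3, 0.0, 254.3], [0.0, 297.3, 191.5], [0.0, 0.0, 1.0]]
cam in tool [ 0.00025825 -0.08139692 -0.14237108] axes [[1.0, 0.0, 0.0], [-0.001, 0.947, 0.32], [-0.0, -0.32, 0.947]] size 1.05
1 1.0
0.114 [ 0.532 -0.259  0.139] [-0.61650546  0.14720409 -0.53478305  0.46591111  0.31855216  0.96282742]
0.25 [ 0.464 -0.263  0.257] [-0.71968932 -0.03271445 -0.39383591  0.82022682  0.35935602  0.86232236]
0.3 [ 0.439 -0.265  0.3  ] [-0.76408999 -0.07898581 -0.32181122  0.95439628  0.37589029  0.81816349]
look [ 0.515 -0.342  0.176] [-0.77036377  0.18149949 -0.37110785  0.64692832  0.37817313  0.81187832]
grasp [0.49642275 0.50696629 0.12653599 1.19036603 0.         2.30221908]
grasp [ 0.33318174  0.38512434 -0.07619191  1.10948008  0.          2.13897807]
grasp [0.49642275 0.47183991 0.511385   1.61034142 0.         2.30221908]
-1 1.0
0.114 [ 0.532 -0.259  0.139] [-0.61650546  0.14720409 -0.53478305  0.46591111  0.31855216 -2.17876523]
0.25 [ 0.464 -0.263  0.257] [-0.71968932 -0.03271445 -0.39383591  0.82022682  0.35935602 -2.2792703 ]
0.3 [ 0.439 -0.265  0.3  ] [-0.76408999 -0.07898581 -0.32181122  0.95439628  0.37589029 -2.32342916]
look [ 0.506 -0.179  0.177] [-0.49125515 -0.0074256  -0.60021003  0.52102219  0.26514457 -2.06044653]
grasp [ 0.49642275  0.50696629  0.12653599  1.19036603  0.         -0.83937357]
grasp [ 0.33318174  0.38512434 -0.07619191  1.10948008  0.         -1.00261459]
grasp [ 0.49642275  0.47183991  0.511385    1.61034142  0.         -0.83937357]
```

```bash
cat >> h.py <<'E'
def toolR(M): return np.c_[M[:,0],-M[:,1],-M[:,2]]
E
python3 - <<'E'
from h import *
from bench import arm,vision,planner
def shot(n):
    d=vision.camera("wrist"); cv2.imwrite(f"pics/{n}.png",d["frame"]); np.savez(f"pics/{n}.npz",**d)
    for l in ["filter_yellow","filter_red","shaft","stand"]:
        print(n,l,[(np.round(r["bbox"]).tolist(),round(r["confidence"],2)) for r in vision.recognise("wrist",l)[:1]])
    print(arm.get_obs()["clock"])
arm.move_ptp([.54,.23,.30],toolR(Rz(-.235))); shot("w_stand")
H=np.array([.519,-.260,0]);M=Rz(.0604)
arm.move_ptp(H+M@shp((0,-.06,.22)),toolR(M@SH)); shot("w_shaft")
E
python3 - <<'E'
import cv2
a=cv2.imread("pics/w_stand.png"); b=cv2.imread("pics/w_shaft.png")
cv2.imwrite("pics/w_stand2.png",cv2.resize(a,(800,600),interpolation=cv2.INTER_CUBIC));cv2.imwrite("pics/w_shaft2.png",cv2.resize(b,(800,600),interpolation=cv2.INTER_CUBIC))
E
```

```text
w_stand filter_yellow [([257.0, 42.0, 20.0, 94.0], 0.87)]
w_stand filter_red [([263.0, 145.0, 19.0, 96.0], 0.79)]
w_stand shaft []
w_stand stand [([233.0, 45.0, 66.0, 182.0], 0.87)]
3.0917
w_shaft filter_yellow []
w_shaft filter_red []
w_shaft shaft [([224.0, 48.0, 52.0, 144.0], 0.94)]
w_shaft stand [([224.0, 47.0, 49.0, 145.0], 0.18)]
5.3667
```

View pics/w_stand2.png

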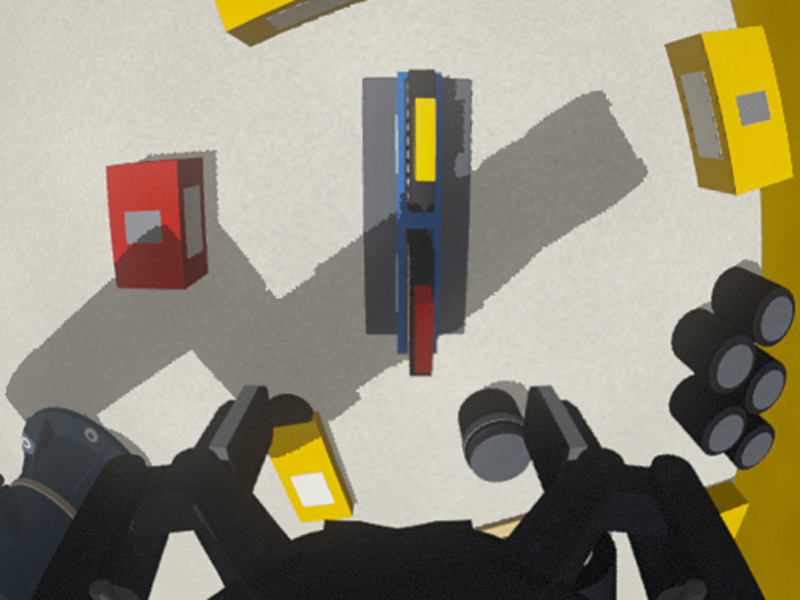

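View pics/w_shaft2.png

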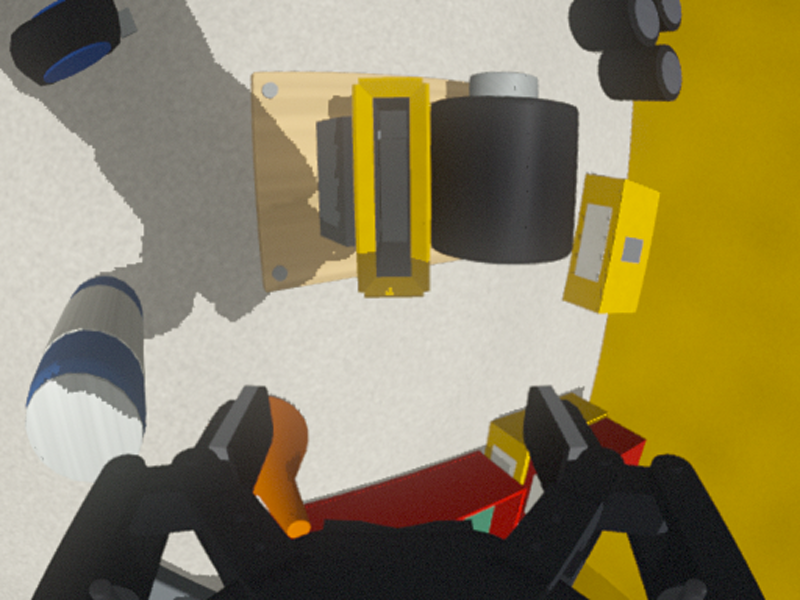

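Run:
```python
import cv2,numpy as np
a=cv2.imread("pics/w_stand.png")[40:245,228:308]; b=cv2.imread("pics/w_shaft.png")[45:195,220:285]
f=lambda i,k:cv2.resize(i,None,fx=k,fy=k,interpolation=cv2.INTER_LINEAR)
A=f(a,2.9);B=f(b,3.95); C=np.clip(B.astype(float)*2,0,255).astype(np.uint8)
h=max(A.shape[0],B.shape[0]);pad=lambda i:np.vstack([i,np.zeros((h-i.shape[0],i.shape[1],3),np.uint8)])
o=np.hstack([pad(A),pad(B),pad(C)]);print(A.shape,B.shape,o.shape);cv2.imwrite("pics/z1.png",o)
```

```text
(594, 232, 3) (592, 257, 3) (594, 746, 3)
```

View pics/z1.png

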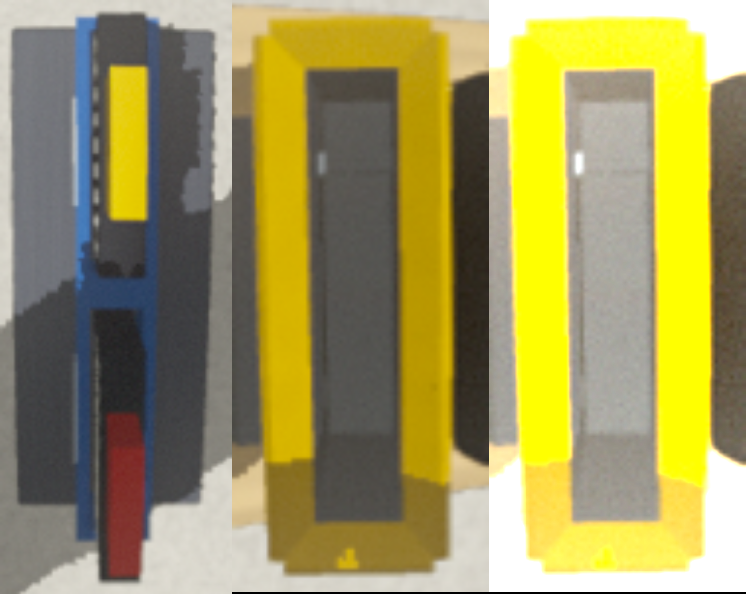

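The shaft view shows the inner slot corners clearly. Deep inside there is a faint edge at about +29 mm, where a rib at 32 mm would start, so I'll try red first and let the fit decide. First I'll refine the shaft pose and take a straight-down look at the red tab.

Run:
```python
from h import *
from bench import arm,vision,planner
W=dict(np.load("pics/w_shaft.npz")); T=dict(np.load("pics/w_stand.npz"))
b=lambda u,v:np.array([(u-232)/3.95+220-.37,v/3.95+45-.37]); a=lambda u,v:np.array([u/2.9+228-.33,v/2.9+40-.33])
h,w=.0102,.0515
ho=[(W,b(307,70),shp((-h,w,.1)),1),(W,b(398,70),shp((h,w,.1)),1),(W,b(401,520),shp((h,-w,.1)),1),(W,b(315,520),shp((-h,-w,.1)),1)]
x,r=fit(ho,[.519,-.26,.06]);print("housing",x);print(r.round(1).tolist())
# floor check: project candidate rib edges
D=W
for y in (.0515,.035,.029,.013,.007,-.0515):
    for z in (0,.03): 
        p=proj(W,Rz(x[2])@shp((0,y,z))+[x[0],x[1],0],1); print(y,z,((p-[220,45]+.37)*3.95+[232,0]).round())
sy=[(T,a(109,66),(-.006,.025,.164),1),(T,a(147,66),(.006,.025,.164),1),(T,a(148,220),(.006,-.025,.164),1),(T,a(110,220),(-.006,-.025,.164),1)]
x,r=fit(sy,[.576,.312,-.235]);print("yellow",x,r.round(1).tolist())
R=Rz(-.235)
arm.move_ptp(np.array([.549,.19,.30])-.085*R[:,1],toolR(R))
d=vision.camera("wrist"); cv2.imwrite("pics/w_red.png",d["frame"]); np.savez("pics/w_red.npz",**d)
bb=vision.recognise("wrist","filter_red")[0]["bbox"];print(bb)
l,t,ww,hh=[int(round(v)) for v in bb]; l-=25;t-=15;ww+=50;hh+=30
print(l,t,arm.get_obs()["clock"]); cv2.imwrite("pics/z2.png",cv2.resize(d["frame"][t:t+hh,l:l+ww],None,fx=4,fy=4,interpolation=cv2.INTER_LINEAR))
hsv=cv2.cvtColor(d["frame"],cv2.COLOR_BGR2HSV); m=((hsv[...,0]<8)|(hsv[...,0]>172))&(hsv[...,1]>140)&(hsv[...,2]>60); m[:t]=0;m[t+hh:]=0;m[:,:l]=0;m[:,l+ww:]=0
ys,xs=np.nonzero(m);print(cv2.minAreaRect(np.c_[xs,ys].astype(np.float32)),len(xs))
```

```text
housing [ 0.51701898 -0.26014999  0.07340303]
[[-0.4, -0.3], [0.5, -0.7], [0.4, 0.4], [-0.2, 0.7]]
0.0515 0 [357. 102.]
0.0515 0.03 [356.  94.]
0.035 0 [358. 155.]
0.035 0.03 [357. 152.]
0.029 0 [358. 175.]
0.029 0.03 [357. 173.]
0.013 0 [358. 227.]
0.013 0.03 [358. 230.]
0.007 0 [359. 246.]
0.007 0.03 [358. 251.]
-0.0515 0 [361. 433.]
-0.0515 0.03 [360. 455.]
yellow [ 0.57653223  0.31256267 -0.22060626] [[-0.0, -0.1], [0.0, -0.0], [-0.1, 0.0], [0.1, 0.1]]Traceback (most recent call last):
  File "<stdin>", line 18, in <module>
IndexError: list index out of range
```

Run:
```python
from h import *
d=dict(np.load("pics/w_red.npz"))
p=proj(d,np.array([.549,.19,.164]),1);print(p)
l,t=int(p[0])-60,int(p[1])-65
f=d["frame"][t:t+130,l:l+120]; print(l,t,f.shape); cv2.imwrite("pics/z2.png",cv2.resize(f,None,fx=4.5,fy=4.5,interpolation=cv2.INTER_LINEAR))
```

```text
[252.99849699  91.34122763]
192 26 (130, 120, 3)
```

View pics/z2.png

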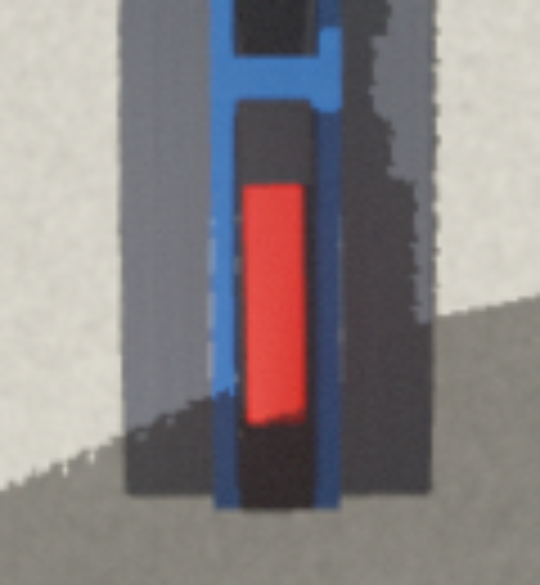

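The red tab top shows cleanly at about (243,184), (303,184), (305,418), (247,425) in the crop. I'll fit it, grasp, and lift.

Run:
```python
from h import *
from bench import arm,vision,eoat
d=dict(np.load("pics/w_red.npz")); c=lambda u,v:np.array([u/4.5+192-.39,v/4.5+26-.39])
o=[(d,c(243,184),(-.006,.025,.164),1),(d,c(303,184),(.006,.025,.164),1),(d,c(305,421),(.006,-.025,.164),1),(d,c(247,425),(-.006,-.025,.164),1)]
x,r=fit(o,[.549,.19,-.235]);print("red",x,r.round(1).tolist()); np.save("red.npy",x)
assert abs(x[0]-.549)<.012 and abs(x[1]-.19)<.012 and abs(x[2]+.235)<.06
R=toolR(Rz(x[2])); p=np.array([x[0],x[1],0])
eoat.set_gripper(.06)
arm.move_ptp(p+[0,0,.24],R)
print(arm.move_l(p+[0,0,.127],.12,force_limit=15)); f0=arm.get_obs()["contact_force"]
eoat.set_gripper(0,grip_force=60); o=arm.get_obs(); print(o["width"],f0,o["contact_force"],o["ee_pos"],o["clock"])
if .009<o["width"]<.016:
    print(arm.move_l(p+[0,0,.20],.06,force_limit=20),arm.move_l(p+[0,0,.34],.2))
o=arm.get_obs(); print(o["width"],o["contact_force"],o["torque"],o["clock"])
s=vision.camera("scene"); cv2.imwrite("pics/s1.png",cv2.resize(s["frame"][60:260,200:400],None,fx=3,fy=3,interpolation=cv2.INTER_CUBIC))
```

```text
red [ 0.54828168  0.18854591 -0.22238506] [[0.1, 0.0], [-0.1, -0.2], [0.0, 0.5], [0.0, -0.3]]
False
0.011193490517747335 [0.43602471 0.10278435 0.28567586] [-0.7389425  -0.25512478  3.60631401] [0.54841335 0.18869449 0.12737722] 9.5333
False False
0.01145674577333191 [-0.38460538 -0.23734173 -2.2817757 ] [-0.0255339   0.06040319 -0.0001739 ] 11.75
```

View pics/s1.png

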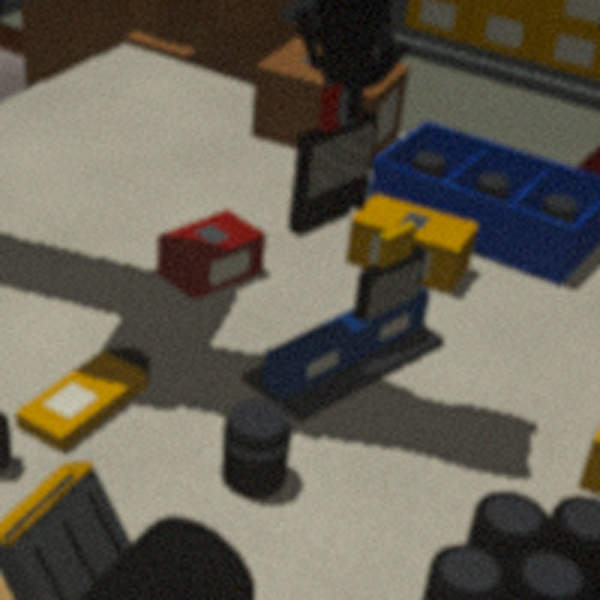

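Red is held straight in the jaws and weighs 2.6 N, and the yellow filter is undisturbed in its bay. Next is insertion.

Run:
```python
from h import *
from bench import arm,vision
x=np.array([.51702,-.26015,.0734]); M=Rz(x[2]); S=M@SH; R=toolR(S)
P=lambda z:np.array([x[0],x[1],0])+M@shp((0,0,z+.1154))
arm.move_ptp(P(.18),R); arm.move_l(P(.125),.1); arm.sleep(.2); f0=arm.get_obs()["contact_force"]; print("clock",arm.get_obs()["clock"])
for z in (.105,.09,.07,.05,.035,.025):
    hit=arm.move_l(P(z),.04,force_limit=8); o=arm.get_obs()
    print(z,hit,"shaft-frame f",(S.T@(o["contact_force"]-f0)).round(1),"tq",(S.T@o["torque"]).round(2),"foot z",(S.T@(o["ee_pos"]-P(0))).round(4))
    if hit: break
print(arm.get_obs()["clock"])
d=vision.camera("wrist"); cv2.imwrite("pics/w_ins.png",d["frame"])
```

```text
clock 14.425
0.105 False shaft-frame f [-0.6  0.1  0.1] tq [-0.02  0.71 -0.04] foot z [-0.000e+00  1.000e-04  1.048e-01]
0.09 False shaft-frame f [-1.6 -0.3  0.3] tq [-0.04  0.69 -0.01] foot z [-0.0001  0.0001  0.0898]
0.07 False shaft-frame f [-0.5 -0.4  0.3] tq [-0.01  0.7  -0.03] foot z [0.     0.0001 0.0699]
0.05 False shaft-frame f [-0.5 -0.8 -0.5] tq [-0.01  0.65 -0.  ] foot z [-0.      0.0001  0.0499]
0.035 False shaft-frame f [-0.8  0.7 -0.1] tq [-0.09  0.69  0.03] foot z [-0.0001  0.0001  0.0348]
0.025 False shaft-frame f [-0.4  0.2  0.7] tq [ 0.    0.68 -0.08] foot z [-0.0001  0.0001  0.0247]
17.825
```

The foot has passed the 30 mm rib height with under 1 N of force, so red fits. I'll go gently to the floor.

Run:
```python
from h import *
from bench import arm,vision
x=np.array([.51702,-.26015,.0734]); M=Rz(x[2]); S=M@SH
P=lambda z:np.array([x[0],x[1],0])+M@shp((0,0,z+.1154))
f0=arm.get_obs()["contact_force"]
for z,v in ((.006,.03),(-.006,.01)):
    hit=arm.move_l(P(z),v,force_limit=7); o=arm.get_obs()
    print(z,hit,(S.T@(o["contact_force"]-f0)).round(1),"foot",(S.T@(o["ee_pos"]-P(0))).round(4),o["clock"])
    if hit: break
d=vision.camera("wrist"); a=d["frame"]
s=vision.camera("scene")["frame"]
cv2.imwrite("pics/home.png",np.hstack([cv2.resize(a[:,100:400],(390,499)),cv2.resize(s[180:300,170:270],(400,499))]))
```

```text
0.006 False [ 0.5 -0.2 -0.9] foot [ 0.    -0.     0.006] 18.6583
-0.006 True [ 1.2 -0.8  5.7] foot [-0.0002 -0.0001  0.0005] 19.3333
```

View pics/home.png

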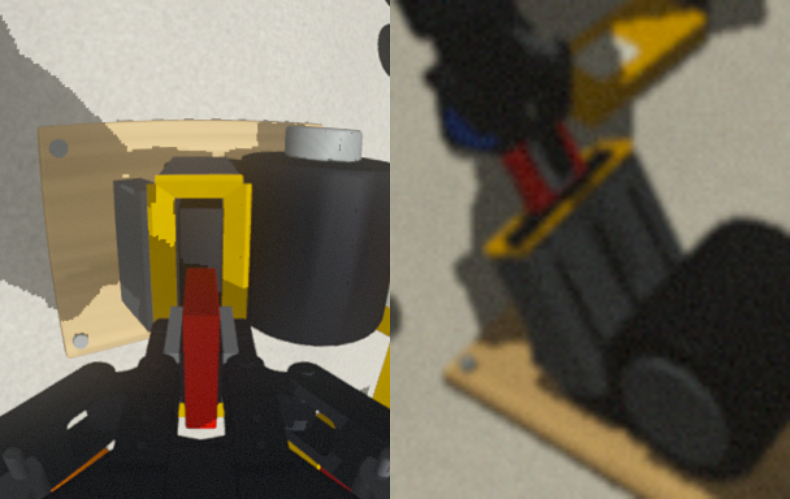

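The filter bottomed out at 5.7 N with the foot 0.5 mm from the predicted floor. Now I'll release, back out along the shaft, and verify.

Run:
```python
from h import *
from bench import arm,vision,eoat
x=np.array([.51702,-.26015,.0734]); M=Rz(x[2]); S=M@SH
P=lambda z,y=0:np.array([x[0],x[1],0])+M@shp((0,y,z+.1154))
eoat.set_gripper(.045); arm.sleep(.2)
print(arm.move_l(P(.08),.08,force_limit=10)); arm.move_l(P(.16,-.06),.15); arm.sleep(.3)
d=vision.camera("wrist"); o=arm.get_obs(); print(o["contact_force"],o["clock"])
Rh=M@SH
for nm,z in (("top",.152),):
    print([proj(d,np.array([x[0],x[1],0])+M@shp((a*.006,b*.025,z)),1).round(1).tolist() for a,b in ((-1,1),(1,1),(1,-1),(-1,-1))])
f=d["frame"]; c=f[20:260,160:330]
t=vision.camera("top")["frame"][100:250,120:380]
a=cv2.resize(c,None,fx=2.2,fy=2.2); b=cv2.resize(t,(442,255),interpolation=cv2.INTER_CUBIC)
b=np.vstack([b,np.zeros((a.shape[0]-255,442,3),np.uint8)]); cv2.imwrite("pics/fin.png",np.hstack([a,b]))
```

```text
False
[-0.90636815  0.80654471  0.66186486] 22.375
[[247.0, 92.5], [260.7, 92.5], [260.5, 148.0], [247.2, 148.0]]
```

View pics/fin.png

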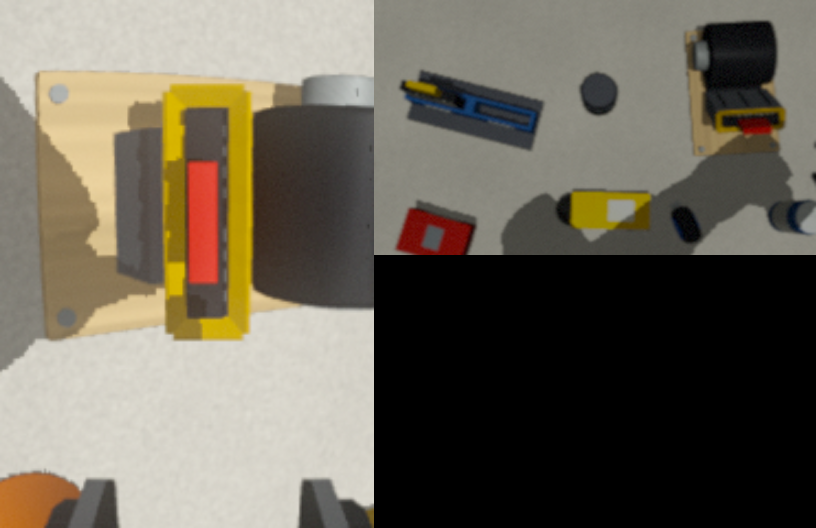

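```bash
python3 -c "
from bench import workorder,arm
workorder.finish_job(); print(arm.get_obs()['clock'])"
```

```text
the job is handed in; nothing more can be done
the job is handed in; nothing more can be done
```

The red-tabbed filter is the one that fits. It is fully home in the shaft, the same way round as it stood, and released; I handed the job in at about 22 s.

- **Which filter:** a close look down the shaft showed a faint edge where the +32 mm rib would stand, so I tried red first. Its foot passed the 30 mm rib height with under 1 N of force.
- **Seating:** it was lowered in the grip and touched the floor at 5.7 N, with the foot 0.5 mm from the predicted floor height.
- **Last picture:** after release, the tab top was about 1–2 pixels (roughly 1 mm) from its predicted home position.
- **Everything else:** the yellow filter still stands in its bay. The bystanders in view look unmoved, and the gripper is clear of everything. The last top crop cut off the right edge, so I did not recheck the funnel there; the arm never touched it.

No check failed. The recogniser missed the red filter once in a wrist picture, so I measured that tab from the image instead.

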